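Set out the stacked spice tins on their coasters

TASK

Set out the spice tins for cooking: take the stack of four tins apart and stand each one upright in the middle of the coaster whose ring has the colour of its lid. Never let a tin tip over, leave the pepper mill and the salt shaker standing where they are, and let go of everything at the end.

Things in the scene. Friction and masses are not known exactly. Their poses are not given: they have to be found in the camera images.
- blue_tin: round closed spice tin with a blue lid and an aluminium body, upright, 66 mm across and 40 mm high (straight sides, lid as wide as the body); bottom of the stack at the start, standing on the worktop. Origin: centre of its underside, z up along its axis. Loose; between 150 and 310 g
- green_tin: round closed spice tin with a green lid and an aluminium body, upright, 54 mm across and 40 mm high (straight sides, lid as wide as the body); second from the bottom at the start. Origin: centre of its underside, z up along its axis. Loose; between 100 and 210 g
- red_tin: round closed spice tin with a red lid and an aluminium body, upright, 42 mm across and 40 mm high (straight sides, lid as wide as the body); third from the bottom at the start. Origin: centre of its underside, z up along its axis. Loose; between 70 and 140 g
- yellow_tin: round closed spice tin with a yellow lid and an aluminium body, upright, 30 mm across and 40 mm high (straight sides, lid as wide as the body); top of the stack at the start. Origin: centre of its underside, z up along its axis. Loose; between 40 and 90 g
- blue_coaster: flat round cork coaster with a blue ring inlaid round its edge, 92 mm across; its flat upper face is 6 mm above its origin. Fixed to the worktop. Origin: centre of its underside, z up. Room note: over the rear of the worktop, from about 0.6 m ahead of the robot, a wall cabinet hangs 0.48 m above the surface; a wrist swung wide or high meets it
- green_coaster: flat round cork coaster with a green ring inlaid round its edge, 92 mm across; its flat upper face is 6 mm above its origin. Fixed to the worktop. Origin: centre of its underside, z up
- red_coaster: flat round cork coaster with a red ring inlaid round its edge, 92 mm across; its flat upper face is 6 mm above its origin. Fixed to the worktop. Origin: centre of its underside, z up
- yellow_coaster: flat round cork coaster with a yellow ring inlaid round its edge, 92 mm across; its flat upper face is 6 mm above its origin. Fixed to the worktop. Origin: centre of its underside, z up
- pepper_mill: turned wooden pepper mill, 58 mm across, 170 mm high, standing loose on the worktop as a bystander. Origin: centre of its underside, z up
- salt_shaker: glass salt shaker with a grey metal cap, 44 mm across, 90 mm high, standing loose on the worktop as a bystander. Origin: centre of its underside, z up
Mind the look-alikes: they are no part of the job. What is shaped like the blue_tin but pink is not meant.

How it is judged:
At the end, for the whole second after the job is handed in: Each of the four tins stands upright (within 0.1 rad), at rest and released, flat on the coaster of its lid's colour, its centre within 12 mm of the coaster's centre (horizontal distance between blue_tin and blue_coaster below 0.012 m and z of blue_tin in the frame of blue_coaster between 0.003 and 0.01 m and angle between each of blue_tin, green_tin, red_tin, yellow_tin's own z axis and vertical below 0.1 rad and linear speed of each of blue_tin, green_tin, red_tin, yellow_tin below 0.02 m/s and angular speed of each of blue_tin, green_tin, red_tin, yellow_tin below 0.2 rad/s and horizontal distance between green_tin and green_coaster below 0.012 m and z of green_tin in the frame of green_coaster between 0.003 and 0.01 m and horizontal distance between red_tin and red_coaster below 0.012 m and z of red_tin in the frame of red_coaster between 0.003 and 0.01 m and horizontal distance between yellow_tin and yellow_coaster below 0.012 m and z of yellow_tin in the frame of yellow_coaster between 0.003 and 0.01 m); the robot touches nothing.
It fails at once if a tin is tipped over (angle between any of blue_tin, green_tin, red_tin, yellow_tin's own z axis and vertical above 0.6 rad).
It fails at once if the pepper mill is pushed away (over 15 mm) or knocked over (distance of pepper_mill from where it was at the start of the episode above 0.015 m or angle between pepper_mill's own z axis and vertical above 0.4 rad).
It fails at once if the salt shaker is pushed away (over 15 mm) or knocked over (distance of salt_shaker from where it was at the start of the episode above 0.015 m or angle between salt_shaker's own z axis and vertical above 0.4 rad).
It also fails if it takes over 120 s, if anything falls off the work surface, if the arm or the gripper's body presses on something with over 40 N, if the wrist force passes 120 N, or if a joint passes its speed limit or range.

ROBOT

A 6-joint arm with a two-finger parallel gripper is mounted at the origin on a cart in front of the work surface, level with it; the furniture and walls round the work are solid. World frame = base frame: x ahead of the robot, y to its left, z up, the work surface at z = 0. Lengths are in m, angles in rad, forces in N, time in s.
With the tool pointing down it reaches from about 0.275 to 0.875 m from the base axis. Payload 12.5 kg.
Tool frame: the origin (TCP) lies on the mounting face of the last link; the fingertips stand 173 mm ahead of it and the grasp point (between the pads) lies 155 mm ahead of it (env.grip_point_offset is the distance from the TCP to the grasp point, in m); z points along the fingers, y is the line along which they close (so a half turn about z gives the same grasp; the last joint's range is limited). The gripper opens to 85 mm and grips with 20 to 120 N. Pads are 22 mm wide; open, the fingers measure 114 mm over their backs; the gripper's body (76 mm by 85 mm) begins 54 mm behind the grasp point. The pads swing forward as they close: fully open they stand 13 mm farther back than shut.
Start: joints at [-1.307, 0.351, 1.652, -0, 1.139, -0.085], TCP at [0.188, -0.517, 0.405] pointing down, gripper open.
Joint ranges: [-2.75, 2.75], [-0.79, 2.1], [0.01, 2.65], [-1.57, 4.71], [0.07, 3.14], [-2.87, 2.87]. Speed limits (rad/s): [2.22, 2.22, 2.79, 3.14, 3.14, 3.14].

INTERFACE

Orientations are given as a unit quaternion [w, x, y, z].
In Python, from station import env, cams gives the robot as it stands.
- The arm moves only by the shell command python3 -m creep 'ROWS' [FORCE]. ROWS is JSON, a list of rows, each an object of numbers: "tx", "ty", "tz": the shift along the world's x, y, z in mm; "wx", "wy", "wz": the turn, a rotation vector about the world's x, y, z in degrees; "gripper": the opening, from 0 (shut) to 1 (fully open). A call has 1 to 5 rows; each row shifts and turns the commanded pose from where the row before left it; what a row does not reach is not made up. A row lasts 1/8 s, in which the tool goes at most 62.5 mm and 10.7 degrees, less where a joint would pass 70% of its speed; a pose out of reach is approached as far as the arm can. A call is refused whole if a number of a shift passes 62.5 or a number of a turn 10.7, either way. A call with a gripper value outside its range is refused whole. The fingers move at their own pace and stop on an object; FORCE is the grip in N (left out, the last holds). Time passes only in rows, so rows that do not move let the fingers close. It gives the time, the measured TCP pose, the force, the opening and the grip force at its end, in the units of the state.
- env.observe(): the state, without advancing time (a new reading comes with each control period).
- cams.get_image(name): name is "scene" or "top"; returns the picture (480x640x3 uint8, blue, green, red); there is no depth.
- cams.camera_params(name): a dict with "fx", "fy", "cx", "cy" (pixels), "R" (3x3) and "t" (3): a world point X has camera coordinates R X + t. Camera axes: x right, y down, z forward; pixel columns grow to the right and rows downward; lengths in m; the calibration is good to about 2 mm. A picture is of the moment at which its call begins. camera_params takes no time and is no camera call.
- env.finish_job(): hands the job in; it is judged then, once.
The state is a dict: "t": time; "joint_pos": joint angles; "qd": joint speeds; "tau": joint torques, N m; "tool_pos": TCP position; "ee_rot": TCP orientation; "contact_force": force on the tool from outside, world axes, zero at the start; "torque": the same for the moment, N m; "finger_gap": opening from 0.0 (shut) to 1.0 (fully open); "gripper_force": force on a finger pad.
Only numpy, scipy, OpenCV 4.12 (cv2) and the standard library are available. Lean on these libraries where they do the work, as an engineer would, in place of code of your own. Each camera call takes 0.05 s, during which the arm holds its last target. There are 200 camera calls.

## Working session

There is one attempt and no reset: what is moved stays moved. The work goes in short steps, Python scripts to look and compute and a shell command to move; the robot and the scene stay as the last step left them, time stands still between calls to the robot, and variables do not carry over. Pictures are saved under pics/ and viewed, at most 14 in all, crops included, and the job is handed in when it is done.

```bash
mkdir -p pics; ls
python3 - <<'E'
from station import env,cams
import cv2,numpy as np
for n in("scene","top"):
    im=cams.get_image(n);cv2.imwrite(f"pics/{n}0.png",im)
    p=cams.camera_params(n);R=np.array(p["R"]);print(n,p["fx"],p["cx"],p["cy"],(-R.T@p["t"]).round(3),R.round(3).tolist())
s=env.observe();print(s["t"],s["tool_pos"],s["ee_rot"],s["finger_gap"])
E
```

```text
pics
scene 489.05351683193453 315.21610329174007 246.3835557197992 [-0.193  0.539  0.84 ] [[-0.627, -0.779, 0.003], [-0.514, 0.411, -0.753], [0.586, -0.473, -0.658]]
top 508.3743017903528 321.8707311612547 237.2851485440584 [ 0.297 -0.005  1.446] [[-0.023, -1.0, -0.005], [-0.994, 0.023, -0.106], [0.106, 0.003, -0.994]]
0.1 [ 0.18797448 -0.51675983  0.40422492] [-5.04396564e-04  9.84828133e-01  1.73531818e-01 -4.67277590e-05] 0.9993041216522097
```

View pics/top0.png

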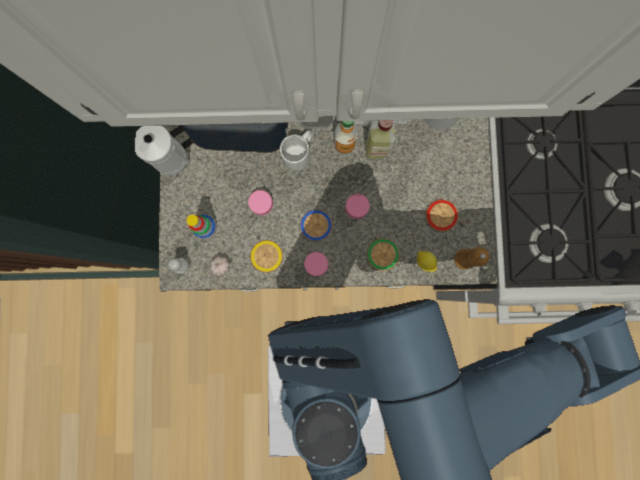

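View pics/scene0.png

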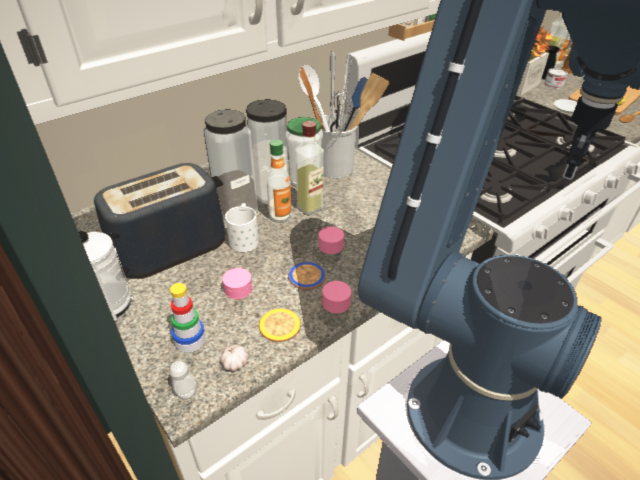

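The top view shows the stack at about (200,225) and the salt shaker at (178,265). The coasters are yellow (266,256), blue (316,225), green (382,254) and red (442,214). The pepper mill is at (472,258), with pink decoys at (260,202), (357,206) and (316,264). The scene view confirms the stack order from bottom to top: blue, green, red, yellow.

```bash
cat > h.py <<'E'
from station import env,cams
import cv2,numpy as np
HUE={"blue":(108,128),"green":(50,85),"red":(174,6),"yellow":(22,33)}
def ray(n,uv,z):
    p=cams.camera_params(n);R=np.array(p["R"]);c=-R.T@np.array(p["t"])
    d=R.T@np.array([(uv[0]-p["cx"])/p["fx"],(uv[1]-p["cy"])/p["fy"],1]);return (c+d*(z-c[2])/d[2])
def blobs(im,col,box,smin=130,vmin=60,amin=15):
    h,s,v=cv2.split(cv2.cvtColor(im,cv2.COLOR_BGR2HSV));a,b=HUE[col]
    m=((h>=a)&(h<=b) if a<b else (h>=a)|(h<=b))&(s>smin)&(v>vmin)
    k=np.zeros(m.shape,bool);x0,y0,x1,y1=box;k[y0:y1,x0:x1]=1
    m=(m&k).astype(np.uint8)
    return m
def outer(m):
    "ellipse of the hull of all mask pixels"
    n,l,st,_=cv2.connectedComponentsWithStats(m,connectivity=8)
    keep=np.isin(l,[i for i in range(1,n) if st[i,4]>=8])
    pts=np.argwhere(keep)[:,::-1].astype(np.int32)
    hull=cv2.convexHull(pts);return cv2.fitEllipse(hull) if len(hull)>4 else None,cv2.boundingRect(pts)
E
python3 - <<'E'
from h import *
im=cv2.imread("pics/top0.png")
for c,b in dict(yellow=(245,235,290,280),blue=(295,205,336,245),green=(362,234,404,276),red=(420,194,464,236)).items():
    e,r=outer(blobs(im,c,b,100,40));print(c,np.round(e[0],1),np.round(e[1],1),r,ray("top",e[0],.006).round(4), "px/92mm",round(92/1000*508/1.44,1))
for c,z in dict(yellow=.16,red=.12,green=.08,blue=.04).items():
    e,r=outer(blobs(im,c,(180,205,225,245)));print("tin",c,r,e and np.round(e[0],1),e and ray("top",e[0],z).round(4))
s=cv2.imread("pics/scene0.png")
for c,z in dict(yellow=.16,red=.12,green=.08,blue=.04).items():
    e,r=outer(blobs(s,c,(160,275,215,355)));print("scene",c,r,e and np.round(e[0],1),e and ray("scene",e[0],z).round(4))
for n,uv,z in(("salt",(176,264),.09),("mill",(482,257),.17),("garlic",(220,266),.03),("pinkL",(260,202),.04),("pinkM",(316,264),.04),("pinkR",(357,206),.04),("lemon",(428,261),.03)):print(n,ray("top",uv,z).round(3))
a=cv2.resize(im[190:290,150:310],None,fx=4.5,fy=4.5,interpolation=2);cv2.imwrite("pics/cropA.png",a)
b=cv2.resize(s[270:410,140:320],None,fx=4,fy=4,interpolation=2);cv2.imwrite("pics/cropB.png",b)
E
```

```text
yellow [266.  255.7] [30.9 31.4] (251, 240, 31, 32) [0.4015 0.1588 0.006 ] px/92mm 32.5
blue [315.5 224.9] [29.5 29.7] (301, 210, 30, 30) [0.4864 0.0165 0.006 ] px/92mm 32.5
green [382.7 254. ] [30.  30.2] (368, 239, 30, 31) [ 0.3987 -0.1723  0.006 ] px/92mm 32.5
red [441.7 214.8] [29.7 30.8] (427, 200, 31, 30) [ 0.507  -0.3446  0.006 ] px/92mm 32.5
tin yellow (186, 215, 13, 11) [192.1 220. ] [0.4861 0.3294 0.16  ]
tin red (189, 216, 15, 15) [195.9 223. ] [0.4838 0.3295 0.12  ]
tin green (194, 215, 15, 19) [198.8 224.1] [0.4861 0.3318 0.08  ]
tin blue (199, 215, 16, 23) [203.5 225.9] [0.4862 0.3287 0.04  ]
scene yellow (170, 283, 16, 15) [178.  289.9] [0.4782 0.3348 0.16  ]
scene red (171, 297, 21, 18) [181.3 304.5] [0.4775 0.336  0.12  ]
scene green (171, 311, 27, 18) [184.1 317.4] [0.4795 0.3366 0.08  ]
scene blue (171, 321, 32, 23) [187. 330.] [0.4802 0.3371 0.04  ]
salt [0.379 0.39  0.09 ]
mill [ 0.374 -0.402  0.17 ]
garlic [0.374 0.285 0.03 ]
pinkL [0.55 0.17 0.04]
pinkM [0.373 0.017 0.04 ]
pinkR [ 0.532 -0.101  0.04 ]
lemon [ 0.375 -0.295  0.03 ]
```

View pics/cropA.png

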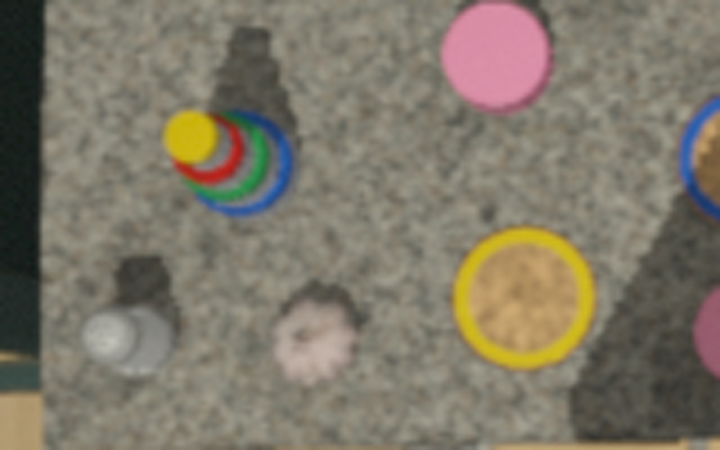

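View pics/cropB.png

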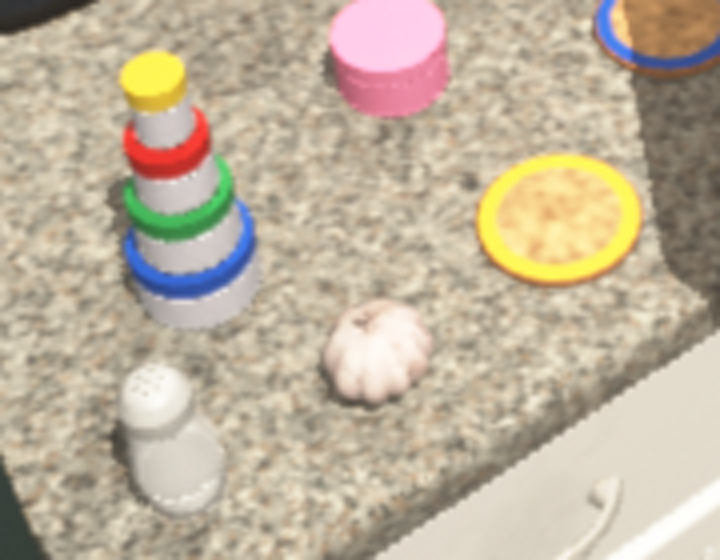

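Stack axis is about (0.485, 0.329), consistent across all four lids. The coaster diameters are right too. Current yaw suits every grasp, so I'll keep it and move above the stack.

```bash
R='[{"tx":0}]'
python3 -m creep '[{"tx":20,"ty":50},{"tx":20,"ty":50},{"tx":20,"ty":50},{"tx":20,"ty":50},{"tx":20,"ty":50}]' 25
python3 -m creep '[{"tx":20,"ty":50},{"tx":20,"ty":50},{"tx":20,"ty":50},{"tx":20,"ty":50},{"tx":20,"ty":50}]'
python3 -m creep '[{"tx":20,"ty":50},{"tx":20,"ty":50},{"tx":20,"ty":50},{"tx":20,"ty":50},{"tx":17,"ty":50}]'
python3 -m creep '[{"tx":0,"ty":50},{"tx":0,"ty":46},{"tx":0},{"tx":0}]'
```

```text
validation failed for argument at $[0]...
validation failed for argument at $[0]...
validation failed for argument at $[0]...
validation failed for argument at $[0]...
```

```bash
python3 -m creep '[{"tx":20,"ty":50,"tz":0,"wx":0,"wy":0,"wz":0,"gripper":1}]' 25; python3 -m creep --help | head -20
```

```text
t: 0.22
tool_pos: [0.2075, -0.4677, 0.4041]
ee_rot: [0.0, 0.985, 0.172, -0.0]
contact_force: [1.1, 0.7, -0.7]
finger_gap: 1.0
gripper_force: 0.0invalid input: not JSON, or not a number
```

```bash
python3 -m creep '[{"tx":20,"ty":50,"tz":0,"wx":0,"wy":0,"wz":0,"gripper":1},{"tx":20,"ty":50,"tz":0,"wx":0,"wy":0,"wz":0,"gripper":1},{"tx":20,"ty":50,"tz":0,"wx":0,"wy":0,"wz":0,"gripper":1},{"tx":20,"ty":50,"tz":0,"wx":0,"wy":0,"wz":0,"gripper":1},{"tx":20,"ty":50,"tz":0,"wx":0,"wy":0,"wz":0,"gripper":1}]'
python3 -m creep '[{"tx":20,"ty":50,"tz":0,"wx":0,"wy":0,"wz":0,"gripper":1},{"tx":20,"ty":50,"tz":0,"wx":0,"wy":0,"wz":0,"gripper":1},{"tx":20,"ty":50,"tz":0,"wx":0,"wy":0,"wz":0,"gripper":1},{"tx":20,"ty":50,"tz":0,"wx":0,"wy":0,"wz":0,"gripper":1},{"tx":20,"ty":50,"tz":0,"wx":0,"wy":0,"wz":0,"gripper":1}]'
python3 -m creep '[{"tx":20,"ty":50,"tz":0,"wx":0,"wy":0,"wz":0,"gripper":1},{"tx":20,"ty":50,"tz":0,"wx":0,"wy":0,"wz":0,"gripper":1},{"tx":20,"ty":50,"tz":0,"wx":0,"wy":0,"wz":0,"gripper":1},{"tx":0,"ty":50,"tz":0,"wx":0,"wy":0,"wz":0,"gripper":1},{"tx":0,"ty":0,"tz":0,"wx":0,"wy":0,"wz":0,"gripper":1}]'
python3 -c "
from station import env;print(env.observe()['joint_pos'])"
```

```text
t: 0.85
tool_pos: [0.3082, -0.2152, 0.4047]
ee_rot: [0.0, 0.985, 0.173, 0.0]
contact_force: [0.3, -1.1, 0.4]
finger_gap: 1.001
gripper_force: 0.0
t: 1.48
tool_pos: [0.4083, 0.035, 0.4047]
ee_rot: [0.0, 0.985, 0.174, 0.0]
contact_force: [1.3, -0.2, 0.4]
finger_gap: 0.998
gripper_force: 0.0
t: 2.1
tool_pos: [0.4677, 0.2356, 0.4041]
ee_rot: [-0.0, 0.985, 0.175, -0.0]
contact_force: [-0.4, -1.1, -0.1]
finger_gap: 1.001
gripper_force: 0.0
[3.77599555e-01 3.03777343e-01 1.71978160e+00 3.68004381e-04
 1.11882563e+00 1.59603873e+00]
```

```bash
python3 -m creep '[{"tx":9,"ty":47,"tz":0,"wx":0,"wy":0,"wz":0,"gripper":1},{"tx":8,"ty":46,"tz":0,"wx":0,"wy":0,"wz":0,"gripper":1},{"tx":0,"ty":0,"tz":-20,"wx":0,"wy":0,"wz":0,"gripper":0.7},{"tx":0,"ty":0,"tz":-30,"wx":0,"wy":0,"wz":0,"gripper":0.7},{"tx":0,"ty":0,"tz":0,"wx":0,"wy":0,"wz":0,"gripper":0.7}]'
python3 - <<'E'
from h import *
for n in("scene","top"):
    im=cams.get_image(n)
    a=im[230:380,110:270] if n=="scene" else im[170:290,140:300]
    cv2.imwrite(f"pics/{n}1.png",cv2.resize(a,None,fx=4,fy=4,interpolation=2))
E
```

```text
t: 2.72
tool_pos: [0.4848, 0.3252, 0.3528]
ee_rot: [0.001, 0.985, 0.173, -0.002]
contact_force: [-0.3, -0.7, 0.1]
finger_gap: 0.7
gripper_force: 0.0
```

View pics/scene1.png

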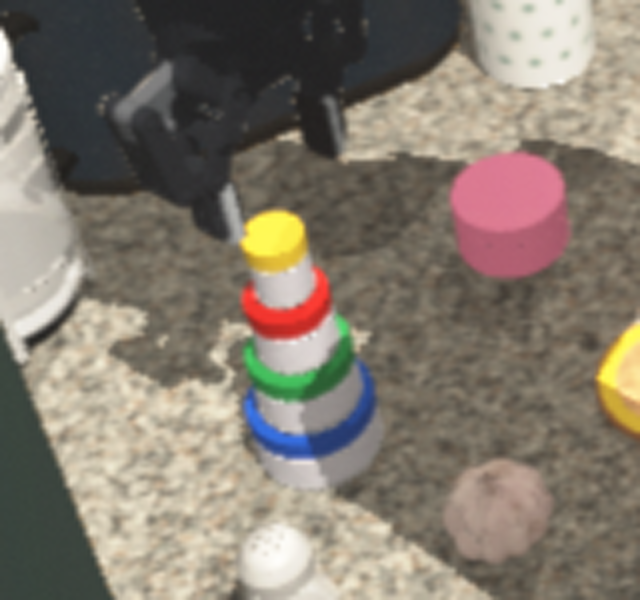

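The left fingertip is at about (168,288) full-frame, the right at about (193,268), and the yellow lid at (178,290). I'll check the ray through the tip midpoint against the TCP.

Run:
```python
from h import *
for z in(.18,.187):print(*[ray("scene",u,z).round(3) for u in((167.5,289),(193,268))])
print("yellow lid top",ray("scene",(110+273/4,230+235/4),.16), ray("top",(192.4,220.4),.16),ray("scene",(178.5,287.8),.16))
```

```text
[0.473 0.355 0.18 ] [0.494 0.291 0.18 ]
[0.466 0.357 0.187] [0.487 0.293 0.187]
yellow lid top [0.48065359 0.33297899 0.16      ] [0.48502567 0.32850569 0.16      ] [0.48265648 0.33143501 0.16      ]
```

View pics/top1.png

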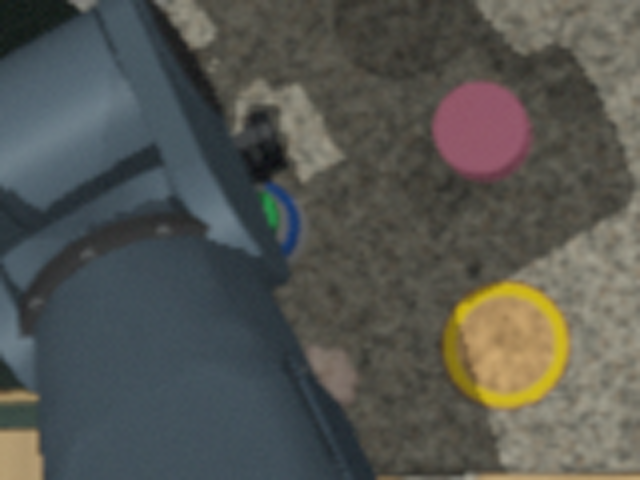

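The views agree: the stack is at about (0.484, 0.330), and the arm hides it from the top camera. Next I descend around the yellow tin and grip it.

```bash
python3 -m creep '[{"tx":0,"ty":4,"tz":0,"wx":0,"wy":0,"wz":0,"gripper":0.7},{"tx":0,"ty":0,"tz":-20,"wx":0,"wy":0,"wz":0,"gripper":0.7},{"tx":0,"ty":0,"tz":-20,"wx":0,"wy":0,"wz":0,"gripper":0.7},{"tx":0,"ty":0,"tz":-14,"wx":0,"wy":0,"wz":0,"gripper":0.7},{"tx":0,"ty":0,"tz":0,"wx":0,"wy":0,"wz":0,"gripper":0.7}]'
python3 -m creep '[{"tx":0,"ty":0,"tz":0,"wx":0,"wy":0,"wz":0,"gripper":0.6},{"tx":0,"ty":0,"tz":0,"wx":0,"wy":0,"wz":0,"gripper":0.5},{"tx":0,"ty":0,"tz":0,"wx":0,"wy":0,"wz":0,"gripper":0.4},{"tx":0,"ty":0,"tz":0,"wx":0,"wy":0,"wz":0,"gripper":0.3},{"tx":0,"ty":0,"tz":0,"wx":0,"wy":0,"wz":0,"gripper":0.2}]' 25
python3 -m creep '[{"tx":0,"ty":0,"tz":0,"wx":0,"wy":0,"wz":0,"gripper":0.1},{"tx":0,"ty":0,"tz":0,"wx":0,"wy":0,"wz":0,"gripper":0.1}]' 25
```

```text
t: 3.45
tool_pos: [0.485, 0.3302, 0.3004]
ee_rot: [0.0, 0.985, 0.173, -0.0]
contact_force: [1.0, -0.3, 0.7]
finger_gap: 0.696
gripper_force: 0.0
t: 4.08
tool_pos: [0.4851, 0.3302, 0.301]
ee_rot: [-0.0, 0.985, 0.174, 0.0]
contact_force: [-0.1, 0.5, 3.5]
finger_gap: 0.342
gripper_force: 25.1
t: 4.32
tool_pos: [0.4851, 0.3302, 0.301]
ee_rot: [-0.0, 0.985, 0.174, 0.0]
contact_force: [-0.2, 1.4, 5.3]
finger_gap: 0.343
gripper_force: 25.3
```

```bash
python3 -m creep '[{"tx":0,"ty":0,"tz":5,"wx":0,"wy":0,"wz":0,"gripper":0.1},{"tx":0,"ty":0,"tz":10,"wx":0,"wy":0,"wz":0,"gripper":0.1},{"tx":0,"ty":0,"tz":25,"wx":0,"wy":0,"wz":0,"gripper":0.1},{"tx":0,"ty":0,"tz":20,"wx":0,"wy":0,"wz":0,"gripper":0.1},{"tx":0,"ty":0,"tz":5,"wx":0,"wy":0,"wz":0,"gripper":0.1}]'
python3 - <<'E'
from h import *
im=cams.get_image("scene")
cv2.imwrite("pics/scene2.png",cv2.resize(im[200:380,110:300],None,fx=3.2,fy=3.2,interpolation=2))
E
```

```text
t: 4.95
tool_pos: [0.4851, 0.3302, 0.3671]
ee_rot: [-0.0, 0.985, 0.174, 0.001]
contact_force: [-0.1, 0.6, -0.8]
finger_gap: 0.343
gripper_force: 24.8
```

View pics/scene2.png

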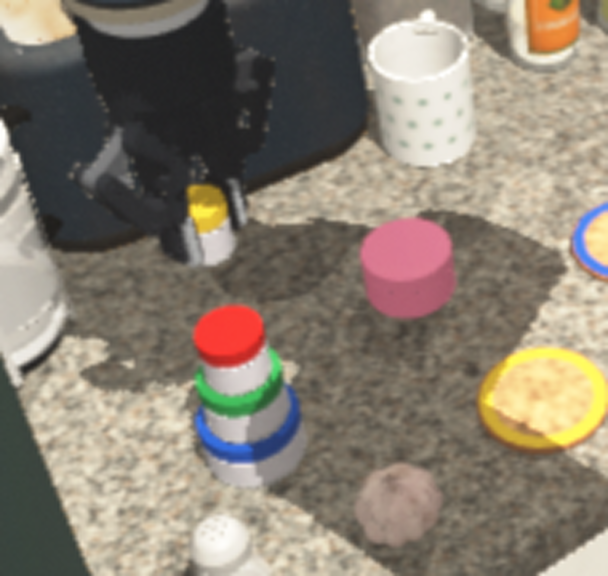

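The yellow tin is held upright, and the remaining stack stands undisturbed at about (182,305) full-frame. Now to the yellow coaster: dx −84, dy −171, then down.

```bash
python3 -m creep '[{"tx":-10,"ty":-20,"tz":0,"wx":0,"wy":0,"wz":0,"gripper":0.1},{"tx":-20,"ty":-45,"tz":0,"wx":0,"wy":0,"wz":0,"gripper":0.1},{"tx":-24,"ty":-46,"tz":0,"wx":0,"wy":0,"wz":0,"gripper":0.1},{"tx":-20,"ty":-40,"tz":-20,"wx":0,"wy":0,"wz":0,"gripper":0.1},{"tx":-10,"ty":-20,"tz":-40,"wx":0,"wy":0,"wz":0,"gripper":0.1}]'
python3 -m creep '[{"tx":0,"ty":0,"tz":-45,"wx":0,"wy":0,"wz":0,"gripper":0.1},{"tx":0,"ty":0,"tz":-35,"wx":0,"wy":0,"wz":0,"gripper":0.1},{"tx":0,"ty":0,"tz":-18,"wx":0,"wy":0,"wz":0,"gripper":0.1},{"tx":0,"ty":0,"tz":0,"wx":0,"wy":0,"wz":0,"gripper":0.1},{"tx":0,"ty":0,"tz":0,"wx":0,"wy":0,"wz":0,"gripper":0.1}]'
python3 - <<'E'
from h import *
im=cams.get_image("scene")
cv2.imwrite("pics/scene3.png",cv2.resize(im[200:380,170:360],None,fx=3.2,fy=3.2,interpolation=2))
E
```

```text
t: 5.62
tool_pos: [0.4001, 0.1577, 0.3056]
ee_rot: [-0.0, 0.985, 0.173, 0.001]
contact_force: [1.1, 0.1, -1.5]
finger_gap: 0.342
gripper_force: 24.9
t: 6.25
tool_pos: [0.4011, 0.1592, 0.2081]
ee_rot: [-0.0, 0.985, 0.174, 0.0]
contact_force: [0.4, -0.4, -0.8]
finger_gap: 0.348
gripper_force: 24.9
```

View pics/scene3.png

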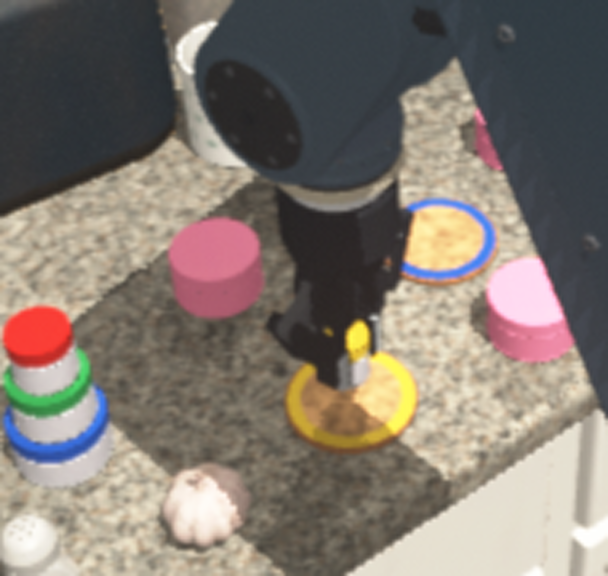

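The yellow tin hangs at about (280,320) full-frame, roughly 20 mm above the coaster centre. I'll lower it in small steps.

```bash
python3 -m creep '[{"tx":0,"ty":0,"tz":-10,"wx":0,"wy":0,"wz":0,"gripper":0.1},{"tx":0,"ty":0,"tz":-5,"wx":0,"wy":0,"wz":0,"gripper":0.1},{"tx":0,"ty":0,"tz":-3,"wx":0,"wy":0,"wz":0,"gripper":0.1},{"tx":0,"ty":0,"tz":0,"wx":0,"wy":0,"wz":0,"gripper":0.1},{"tx":0,"ty":0,"tz":0,"wx":0,"wy":0,"wz":0,"gripper":0.1}]'
```

```text
t: 6.92
tool_pos: [0.401, 0.1592, 0.1898]
ee_rot: [-0.0, 0.985, 0.174, 0.0]
contact_force: [-0.1, 0.1, 0.1]
finger_gap: 0.345
gripper_force: 24.9
```

```bash
python3 -m creep '[{"tx":0,"ty":0,"tz":-1.5,"wx":0,"wy":0,"wz":0,"gripper":0.1},{"tx":0,"ty":0,"tz":0,"wx":0,"wy":0,"wz":0,"gripper":0.1}]'
```

```text
t: 7.18
tool_pos: [0.401, 0.1591, 0.1882]
ee_rot: [-0.0, 0.985, 0.174, 0.0]
contact_force: [-0.0, -0.1, -0.6]
finger_gap: 0.34
gripper_force: 24.9
```

```bash
for i in 1; do python3 -m creep '[{"tx":0,"ty":0,"tz":-1,"wx":0,"wy":0,"wz":0,"gripper":0.1},{"tx":0,"ty":0,"tz":0,"wx":0,"wy":0,"wz":0,"gripper":0.1}]'; python3 -m creep '[{"tx":0,"ty":0,"tz":-1,"wx":0,"wy":0,"wz":0,"gripper":0.1},{"tx":0,"ty":0,"tz":0,"wx":0,"wy":0,"wz":0,"gripper":0.1}]'; done | grep -E "tool|contact"
```

```text
tool_pos: [0.401, 0.1591, 0.1871]
contact_force: [-0.1, -0.2, -0.3]
tool_pos: [0.401, 0.1593, 0.1868]
contact_force: [-4.1, 0.4, 14.1]
```

Contact at TCP z 0.187, as expected. I release, rise, and go back over the stack (dx +83, dy +171), then look at both while clear.

```bash
python3 -m creep '[{"tx":0,"ty":0,"tz":0,"wx":0,"wy":0,"wz":0,"gripper":0.4},{"tx":0,"ty":0,"tz":0,"wx":0,"wy":0,"wz":0,"gripper":0.5},{"tx":0,"ty":0,"tz":0,"wx":0,"wy":0,"wz":0,"gripper":0.7},{"tx":0,"ty":0,"tz":5,"wx":0,"wy":0,"wz":0,"gripper":0.8},{"tx":0,"ty":0,"tz":30,"wx":0,"wy":0,"wz":0,"gripper":0.8}]'
python3 -m creep '[{"tx":0,"ty":0,"tz":50,"wx":0,"wy":0,"wz":0,"gripper":0.85},{"tx":0,"ty":0,"tz":50,"wx":0,"wy":0,"wz":0,"gripper":0.85},{"tx":28,"ty":57,"tz":20,"wx":0,"wy":0,"wz":0,"gripper":0.85},{"tx":28,"ty":57,"tz":0,"wx":0,"wy":0,"wz":0,"gripper":0.85},{"tx":28,"ty":57,"tz":0,"wx":0,"wy":0,"wz":0,"gripper":0.85}]'
python3 - <<'E'
from h import *
t=cams.get_image("top");e,r=outer(blobs(t,"yellow",(245,235,290,280),100,40));print("coaster",e[0],ray("top",e[0],.006))
m=blobs(t,"yellow",(245,235,290,280),100,40)
n,l,st,ce=cv2.connectedComponentsWithStats(m)
for i in range(1,n):print(st[i],ce[i],ray("top",ce[i],.046).round(4))
cv2.imwrite("pics/top4.png",cv2.resize(t[170:300,150:330],None,fx=4,fy=4,interpolation=2))
E
```

```text
t: 8.3
tool_pos: [0.4006, 0.159, 0.2209]
ee_rot: [0.0, 0.985, 0.173, -0.001]
contact_force: [0.1, 0.0, 1.1]
finger_gap: 0.801
gripper_force: 0.0
t: 8.93
tool_pos: [0.4829, 0.3266, 0.3408]
ee_rot: [-0.0, 0.985, 0.173, 0.001]
contact_force: [-0.4, -0.9, 0.6]
finger_gap: 0.85
gripper_force: 0.0
coaster (266.1641540527344, 255.6114501953125) [0.40170767 0.15841397 0.006     ]
[251 240  31  32 333] [266.4984985 255.3993994] [0.3994 0.1529 0.046 ]
[259 249  12  11 105] [264.74285714 254.07619048] [0.4031 0.1578 0.046 ]
```

View pics/top4.png

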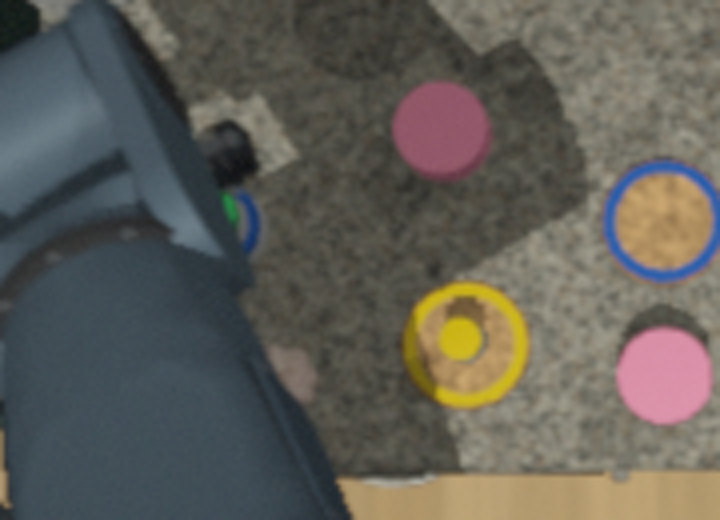

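The yellow tin stands centred to about 1.5 mm (lid at (264.7,254.1), coaster at (266.2,255.6)). Red is next: down to TCP z 0.261 and grip.

```bash
python3 -m creep '[{"tx":0,"ty":0,"tz":0,"wx":0,"wy":0,"wz":0,"gripper":0.85},{"tx":0,"ty":0,"tz":-25,"wx":0,"wy":0,"wz":0,"gripper":0.85},{"tx":0,"ty":0,"tz":-30,"wx":0,"wy":0,"wz":0,"gripper":0.85},{"tx":0,"ty":0,"tz":-23,"wx":0,"wy":0,"wz":0,"gripper":0.85},{"tx":0,"ty":0,"tz":0,"wx":0,"wy":0,"wz":0,"gripper":0.85}]'
python3 -m creep '[{"tx":0,"ty":0,"tz":0,"wx":0,"wy":0,"wz":0,"gripper":0.75},{"tx":0,"ty":0,"tz":0,"wx":0,"wy":0,"wz":0,"gripper":0.65},{"tx":0,"ty":0,"tz":0,"wx":0,"wy":0,"wz":0,"gripper":0.55},{"tx":0,"ty":0,"tz":0,"wx":0,"wy":0,"wz":0,"gripper":0.45},{"tx":0,"ty":0,"tz":0,"wx":0,"wy":0,"wz":0,"gripper":0.3}]' 25
python3 -m creep '[{"tx":0,"ty":0,"tz":0,"wx":0,"wy":0,"wz":0,"gripper":0.2},{"tx":0,"ty":0,"tz":0,"wx":0,"wy":0,"wz":0,"gripper":0.2}]' 25
```

```text
t: 9.6
tool_pos: [0.4817, 0.3236, 0.261]
ee_rot: [0.001, 0.985, 0.173, -0.002]
contact_force: [-0.2, 0.2, 0.3]
finger_gap: 0.848
gripper_force: 0.0
t: 10.22
tool_pos: [0.4825, 0.325, 0.2627]
ee_rot: [-0.0, 0.985, 0.174, 0.0]
contact_force: [-2.2, 0.1, 6.2]
finger_gap: 0.483
gripper_force: 24.8
t: 10.48
tool_pos: [0.4825, 0.325, 0.2627]
ee_rot: [-0.0, 0.985, 0.174, 0.0]
contact_force: [-2.2, -0.7, 5.3]
finger_gap: 0.488
gripper_force: 24.8
```

```bash
python3 -m creep '[{"tx":0,"ty":0,"tz":5,"wx":0,"wy":0,"wz":0,"gripper":0.2},{"tx":0,"ty":0,"tz":10,"wx":0,"wy":0,"wz":0,"gripper":0.2},{"tx":0,"ty":0,"tz":30,"wx":0,"wy":0,"wz":0,"gripper":0.2},{"tx":0,"ty":0,"tz":35,"wx":0,"wy":0,"wz":0,"gripper":0.2},{"tx":0,"ty":-15,"tz":15,"wx":0,"wy":0,"wz":0,"gripper":0.2}]'
python3 -m creep '[{"tx":0,"ty":-36,"tz":0,"wx":0,"wy":0,"wz":0,"gripper":0.2},{"tx":0,"ty":-50,"tz":0,"wx":0,"wy":0,"wz":0,"gripper":0.2},{"tx":0,"ty":-50,"tz":0,"wx":0,"wy":0,"wz":0,"gripper":0.2},{"tx":0,"ty":-50,"tz":0,"wx":0,"wy":0,"wz":0,"gripper":0.2},{"tx":0,"ty":-50,"tz":0,"wx":0,"wy":0,"wz":0,"gripper":0.2}]'
python3 -m creep '[{"tx":0,"ty":-50,"tz":0,"wx":0,"wy":0,"wz":0,"gripper":0.2},{"tx":5,"ty":-50,"tz":0,"wx":0,"wy":0,"wz":0,"gripper":0.2},{"tx":5,"ty":-50,"tz":0,"wx":0,"wy":0,"wz":0,"gripper":0.2},{"tx":5,"ty":-50,"tz":0,"wx":0,"wy":0,"wz":0,"gripper":0.2},{"tx":5,"ty":-50,"tz":0,"wx":0,"wy":0,"wz":0,"gripper":0.2}]'
python3 -m creep '[{"tx":0,"ty":-50,"tz":0,"wx":0,"wy":0,"wz":0,"gripper":0.2},{"tx":0,"ty":-40,"tz":0,"wx":0,"wy":0,"wz":0,"gripper":0.2},{"tx":0,"ty":-25,"tz":0,"wx":0,"wy":0,"wz":0,"gripper":0.2},{"tx":0,"ty":-5,"tz":-10,"wx":0,"wy":0,"wz":0,"gripper":0.2},{"tx":0,"ty":0,"tz":-30,"wx":0,"wy":0,"wz":0,"gripper":0.2}]'
```

```text
t: 11.1
tool_pos: [0.4824, 0.3098, 0.3591]
ee_rot: [-0.0, 0.985, 0.174, 0.001]
contact_force: [0.1, 0.3, -1.7]
finger_gap: 0.485
gripper_force: 25.6
t: 11.72
tool_pos: [0.4816, 0.0716, 0.3566]
ee_rot: [0.0, 0.985, 0.173, -0.0]
contact_force: [1.2, -0.3, -0.5]
finger_gap: 0.485
gripper_force: 25.6
t: 12.35
tool_pos: [0.5015, -0.1783, 0.3566]
ee_rot: [-0.0, 0.985, 0.173, -0.0]
contact_force: [0.1, 0.3, -1.2]
finger_gap: 0.485
gripper_force: 25.6
t: 12.98
tool_pos: [0.5024, -0.2959, 0.317]
ee_rot: [0.001, 0.985, 0.174, 0.001]
contact_force: [0.1, 0.4, -1.3]
finger_gap: 0.483
gripper_force: 25.6
```

Some of the y travel wasn't reached (70% joint-speed cap). I finish the shift and then descend.

```bash
python3 -m creep '[{"tx":0,"ty":-25,"tz":0,"wx":0,"wy":0,"wz":0,"gripper":0.2},{"tx":0,"ty":-25,"tz":0,"wx":0,"wy":0,"wz":0,"gripper":0.2},{"tx":0,"ty":0,"tz":-30,"wx":0,"wy":0,"wz":0,"gripper":0.2},{"tx":0,"ty":0,"tz":-30,"wx":0,"wy":0,"wz":0,"gripper":0.2},{"tx":0,"ty":0,"tz":-20,"wx":0,"wy":0,"wz":0,"gripper":0.2}]'
python3 -m creep '[{"tx":0,"ty":0,"tz":0,"wx":0,"wy":0,"wz":0,"gripper":0.2},{"tx":0,"ty":0,"tz":-20,"wx":0,"wy":0,"wz":0,"gripper":0.2},{"tx":0,"ty":0,"tz":-14,"wx":0,"wy":0,"wz":0,"gripper":0.2},{"tx":0,"ty":0,"tz":-6,"wx":0,"wy":0,"wz":0,"gripper":0.2},{"tx":0,"ty":0,"tz":0,"wx":0,"wy":0,"wz":0,"gripper":0.2}]'
python3 - <<'E'
from h import *
t=cams.get_image("top")
m=blobs(t,"red",(415,185,470,240),100,40)
n,l,st,ce=cv2.connectedComponentsWithStats(m)
for i in range(1,n):
    if st[i,4]>15:print(st[i],ce[i])
cv2.imwrite("pics/top5.png",cv2.resize(t[160:290,380:520],None,fx=4,fy=4,interpolation=2))
E
```

```text
t: 13.6
tool_pos: [0.5024, -0.3463, 0.236]
ee_rot: [-0.0, 0.985, 0.174, -0.0]
contact_force: [-0.9, -0.2, -0.3]
finger_gap: 0.486
gripper_force: 25.7
t: 14.22
tool_pos: [0.5024, -0.3461, 0.1966]
ee_rot: [-0.0, 0.985, 0.174, -0.0]
contact_force: [0.3, -0.0, -0.7]
finger_gap: 0.487
gripper_force: 25.7
[427 202   8  13  37] [430.02702703 207.56756757]
```

View pics/top5.png

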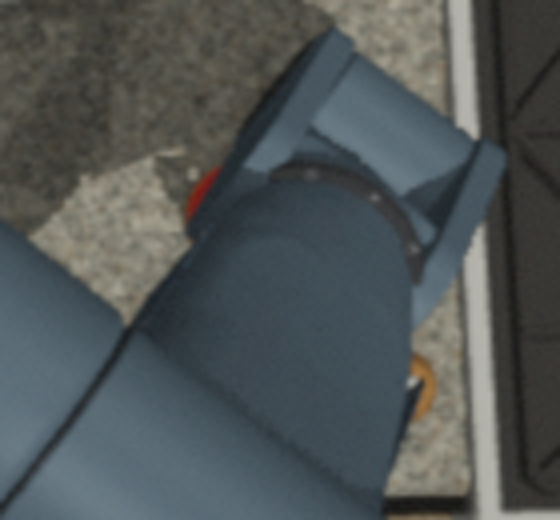

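The wrist hides the red coaster from the top camera; only its left rim shows, at about (430,208). I lower to contact on force.

```bash
(python3 -m creep '[{"tx":0,"ty":0,"tz":-5,"wx":0,"wy":0,"wz":0,"gripper":0.2},{"tx":0,"ty":0,"tz":-1.5,"wx":0,"wy":0,"wz":0,"gripper":0.2},{"tx":0,"ty":0,"tz":0,"wx":0,"wy":0,"wz":0,"gripper":0.2},{"tx":0,"ty":0,"tz":0,"wx":0,"wy":0,"wz":0,"gripper":0.2}]'; python3 -m creep '[{"tx":0,"ty":0,"tz":-1,"wx":0,"wy":0,"wz":0,"gripper":0.2},{"tx":0,"ty":0,"tz":0,"wx":0,"wy":0,"wz":0,"gripper":0.2}]'; python3 -m creep '[{"tx":0,"ty":0,"tz":-1,"wx":0,"wy":0,"wz":0,"gripper":0.2},{"tx":0,"ty":0,"tz":0,"wx":0,"wy":0,"wz":0,"gripper":0.2}]') | grep -E "tool|contact"
```

```text
tool_pos: [0.5024, -0.3462, 0.1906]
contact_force: [0.7, -0.7, -0.5]
tool_pos: [0.5024, -0.3461, 0.1894]
contact_force: [0.4, 0.7, -0.7]
tool_pos: [0.5024, -0.3462, 0.1888]
contact_force: [-1.1, 1.3, 4.1]
```

Contact at the expected height. Release, rise, and return towards the stack.

```bash
python3 -m creep '[{"tx":0,"ty":0,"tz":0,"wx":0,"wy":0,"wz":0,"gripper":0.55},{"tx":0,"ty":0,"tz":0,"wx":0,"wy":0,"wz":0,"gripper":0.65},{"tx":0,"ty":0,"tz":0,"wx":0,"wy":0,"wz":0,"gripper":0.9},{"tx":0,"ty":0,"tz":5,"wx":0,"wy":0,"wz":0,"gripper":1},{"tx":0,"ty":0,"tz":30,"wx":0,"wy":0,"wz":0,"gripper":1}]'
python3 -m creep '[{"tx":0,"ty":0,"tz":45,"wx":0,"wy":0,"wz":0,"gripper":1},{"tx":0,"ty":0,"tz":45,"wx":0,"wy":0,"wz":0,"gripper":1},{"tx":0,"ty":30,"tz":40,"wx":0,"wy":0,"wz":0,"gripper":1},{"tx":-5,"ty":50,"tz":5,"wx":0,"wy":0,"wz":0,"gripper":1},{"tx":-5,"ty":50,"tz":0,"wx":0,"wy":0,"wz":0,"gripper":1}]'
python3 -m creep '[{"tx":-5,"ty":50,"tz":0,"wx":0,"wy":0,"wz":0,"gripper":1},{"tx":0,"ty":50,"tz":0,"wx":0,"wy":0,"wz":0,"gripper":1},{"tx":0,"ty":50,"tz":0,"wx":0,"wy":0,"wz":0,"gripper":1},{"tx":0,"ty":50,"tz":0,"wx":0,"wy":0,"wz":0,"gripper":1},{"tx":0,"ty":0,"tz":0,"wx":0,"wy":0,"wz":0,"gripper":1}]'
python3 - <<'E'
from h import *
t=cams.get_image("top")
m=blobs(t,"red",(415,185,470,240),100,40);print("red coaster",outer(m)[0][0])
n,l,st,ce=cv2.connectedComponentsWithStats(m)
for i in range(1,n):
    if st[i,4]>15:print(st[i],ce[i],ray("top",ce[i],.046))
s=outer(blobs(t,"green",(180,205,225,245)))
print("green",s[0][:2],s[1],ray("top",s[0][0],.08))
for z,c in((.04,"blue"),):
    s=outer(blobs(t,c,(180,205,225,245)));print(c,s[0][:2],s[1],ray("top",s[0][0],z))
E
```

```text
t: 15.9
tool_pos: [0.502, -0.3459, 0.2226]
ee_rot: [-0.001, 0.985, 0.173, -0.001]
contact_force: [0.2, 0.1, 0.2]
finger_gap: 1.001
gripper_force: 0.0
t: 16.52
tool_pos: [0.492, -0.2149, 0.3596]
ee_rot: [0.001, 0.985, 0.173, 0.001]
contact_force: [0.4, 0.6, -1.0]
finger_gap: 0.998
gripper_force: 0.0
t: 17.15
tool_pos: [0.4871, -0.0137, 0.3589]
ee_rot: [-0.0, 0.985, 0.175, 0.0]
contact_force: [0.3, -0.7, 0.3]
finger_gap: 1.001
gripper_force: 0.0
red coaster (441.5732421875, 214.68968200683594)
[427 200  30  30 408] [442.70343137 213.70098039] [ 0.50412504 -0.33817053  0.046     ]
green ((199.17495727539062, 224.26345825195312), (18.89594268798828, 19.092622756958008)) (190, 215, 19, 19) [0.48571087 0.33081824 0.08      ]
blue ((203.46212768554688, 225.94293212890625), (20.84642219543457, 22.32594871520996)) (199, 215, 16, 23) [0.48622807 0.32866515 0.04      ]
```

```bash
python3 - <<'E'
from h import *
t=cams.get_image("top")
m=cv2.morphologyEx(blobs(t,"red",(415,185,470,240),100,40),cv2.MORPH_OPEN,cv2.getStructuringElement(2,(9,9)))
n,l,st,ce=cv2.connectedComponentsWithStats(m)
for i in range(1,n):print(st[i],ce[i],ray("top",ce[i],.046))
E
python3 -m creep '[{"tx":0,"ty":40,"tz":0,"wx":0,"wy":0,"wz":0,"gripper":1},{"tx":0,"ty":50,"tz":0,"wx":0,"wy":0,"wz":0,"gripper":1},{"tx":0,"ty":50,"tz":0,"wx":0,"wy":0,"wz":0,"gripper":1},{"tx":0,"ty":50,"tz":0,"wx":0,"wy":0,"wz":0,"gripper":1},{"tx":0,"ty":50,"tz":0,"wx":0,"wy":0,"wz":0,"gripper":1}]'
python3 -m creep '[{"tx":0,"ty":50,"tz":0,"wx":0,"wy":0,"wz":0,"gripper":1},{"tx":0,"ty":30,"tz":0,"wx":0,"wy":0,"wz":0,"gripper":1},{"tx":0,"ty":15,"tz":0,"wx":0,"wy":0,"wz":0,"gripper":1},{"tx":0,"ty":0,"tz":0,"wx":0,"wy":0,"wz":0,"gripper":1}]'
```

```text
[438 206  15  15 172] [444.90116279 212.73837209] [ 0.50668288 -0.34439887  0.046     ]
t: 17.88
tool_pos: [0.4879, 0.2242, 0.3586]
ee_rot: [0.0, 0.985, 0.173, 0.0]
contact_force: [0.5, 0.8, -0.3]
finger_gap: 0.999
gripper_force: 0.0
t: 18.38
tool_pos: [0.4878, 0.3183, 0.3583]
ee_rot: [0.0, 0.985, 0.173, -0.0]
contact_force: [-1.2, 0.4, 0.0]
finger_gap: 1.003
gripper_force: 0.0
```

The red tin is placed within 1 mm. Next I fine-position over green, descend and grip.

```bash
python3 -m creep '[{"tx":-2,"ty":12.5,"tz":0,"wx":0,"wy":0,"wz":0,"gripper":1},{"tx":0,"ty":0,"tz":-30,"wx":0,"wy":0,"wz":0,"gripper":1},{"tx":0,"ty":0,"tz":-30,"wx":0,"wy":0,"wz":0,"gripper":1},{"tx":0,"ty":0,"tz":-20,"wx":0,"wy":0,"wz":0,"gripper":1},{"tx":0,"ty":0,"tz":0,"wx":0,"wy":0,"wz":0,"gripper":1}]'
```

```text
t: 19.0
tool_pos: [0.4853, 0.3308, 0.2774]
ee_rot: [0.0, 0.985, 0.173, -0.001]
contact_force: [0.1, 0.4, -0.2]
finger_gap: 1.001
gripper_force: 0.0
```

```bash
python3 -m creep '[{"tx":0,"ty":0,"tz":-20,"wx":0,"wy":0,"wz":0,"gripper":1},{"tx":0,"ty":0,"tz":-20,"wx":0,"wy":0,"wz":0,"gripper":1},{"tx":0,"ty":0,"tz":-16,"wx":0,"wy":0,"wz":0,"gripper":1},{"tx":0,"ty":0,"tz":0,"wx":0,"wy":0,"wz":0,"gripper":0.9},{"tx":0,"ty":0,"tz":0,"wx":0,"wy":0,"wz":0,"gripper":0.8}]'
python3 -m creep '[{"tx":0,"ty":0,"tz":0,"wx":0,"wy":0,"wz":0,"gripper":0.7},{"tx":0,"ty":0,"tz":0,"wx":0,"wy":0,"wz":0,"gripper":0.6},{"tx":0,"ty":0,"tz":0,"wx":0,"wy":0,"wz":0,"gripper":0.5},{"tx":0,"ty":0,"tz":0,"wx":0,"wy":0,"wz":0,"gripper":0.3},{"tx":0,"ty":0,"tz":0,"wx":0,"wy":0,"wz":0,"gripper":0.3}]' 30
```

```text
t: 19.62
tool_pos: [0.4857, 0.3315, 0.2233]
ee_rot: [-0.0, 0.985, 0.173, 0.001]
contact_force: [-0.5, 0.3, -0.1]
finger_gap: 0.799
gripper_force: 0.0
t: 20.25
tool_pos: [0.4856, 0.3315, 0.2234]
ee_rot: [-0.0, 0.985, 0.174, 0.001]
contact_force: [-0.6, -0.4, 4.8]
finger_gap: 0.624
gripper_force: 30.9
```

```bash
python3 -m creep '[{"tx":0,"ty":0,"tz":5,"wx":0,"wy":0,"wz":0,"gripper":0.3},{"tx":0,"ty":0,"tz":15,"wx":0,"wy":0,"wz":0,"gripper":0.3},{"tx":0,"ty":0,"tz":40,"wx":0,"wy":0,"wz":0,"gripper":0.3},{"tx":0,"ty":-15,"tz":30,"wx":0,"wy":0,"wz":0,"gripper":0.3},{"tx":-5,"ty":-35,"tz":0,"wx":0,"wy":0,"wz":0,"gripper":0.3}]'
python3 -m creep '[{"tx":-10,"ty":-45,"tz":0,"wx":0,"wy":0,"wz":0,"gripper":0.3},{"tx":-10,"ty":-45,"tz":0,"wx":0,"wy":0,"wz":0,"gripper":0.3},{"tx":-10,"ty":-45,"tz":0,"wx":0,"wy":0,"wz":0,"gripper":0.3},{"tx":-10,"ty":-45,"tz":0,"wx":0,"wy":0,"wz":0,"gripper":0.3},{"tx":-10,"ty":-45,"tz":0,"wx":0,"wy":0,"wz":0,"gripper":0.3}]'
python3 -m creep '[{"tx":-10,"ty":-45,"tz":0,"wx":0,"wy":0,"wz":0,"gripper":0.3},{"tx":-10,"ty":-45,"tz":0,"wx":0,"wy":0,"wz":0,"gripper":0.3},{"tx":-10,"ty":-45,"tz":0,"wx":0,"wy":0,"wz":0,"gripper":0.3},{"tx":-2,"ty":-45,"tz":0,"wx":0,"wy":0,"wz":0,"gripper":0.3},{"tx":0,"ty":-25,"tz":0,"wx":0,"wy":0,"wz":0,"gripper":0.3}]'
python3 -m creep '[{"tx":0,"ty":-10,"tz":0,"wx":0,"wy":0,"wz":0,"gripper":0.3},{"tx":0,"ty":0,"tz":0,"wx":0,"wy":0,"wz":0,"gripper":0.3}]'
```

```text
t: 20.88
tool_pos: [0.4808, 0.2816, 0.3158]
ee_rot: [-0.001, 0.985, 0.174, 0.003]
contact_force: [1.1, -0.4, -1.6]
finger_gap: 0.626
gripper_force: 32.0
t: 21.5
tool_pos: [0.4299, 0.055, 0.3135]
ee_rot: [0.0, 0.985, 0.174, 0.001]
contact_force: [0.8, -1.5, -0.5]
finger_gap: 0.626
gripper_force: 32.0
t: 22.12
tool_pos: [0.3981, -0.1505, 0.3135]
ee_rot: [0.001, 0.985, 0.173, 0.001]
contact_force: [0.6, 0.3, -0.7]
finger_gap: 0.624
gripper_force: 32.1
t: 22.38
tool_pos: [0.3984, -0.1586, 0.3128]
ee_rot: [0.0, 0.985, 0.173, 0.0]
contact_force: [0.2, 0.6, -0.9]
finger_gap: 0.62
gripper_force: 32.1
```

Remaining dy is −13.5, then down 117 to about 0.196.

```bash
python3 -m creep '[{"tx":0,"ty":-13.5,"tz":0,"wx":0,"wy":0,"wz":0,"gripper":0.3},{"tx":0,"ty":0,"tz":-35,"wx":0,"wy":0,"wz":0,"gripper":0.3},{"tx":0,"ty":0,"tz":-35,"wx":0,"wy":0,"wz":0,"gripper":0.3},{"tx":0,"ty":0,"tz":-25,"wx":0,"wy":0,"wz":0,"gripper":0.3},{"tx":0,"ty":0,"tz":-10,"wx":0,"wy":0,"wz":0,"gripper":0.3}]'
python3 -m creep '[{"tx":0,"ty":0,"tz":0,"wx":0,"wy":0,"wz":0,"gripper":0.3},{"tx":0,"ty":0,"tz":0,"wx":0,"wy":0,"wz":0,"gripper":0.3}]'
```

```text
t: 23.0
tool_pos: [0.3983, -0.172, 0.2065]
ee_rot: [-0.001, 0.985, 0.174, -0.001]
contact_force: [0.0, -0.2, -0.3]
finger_gap: 0.622
gripper_force: 32.1
t: 23.25
tool_pos: [0.3987, -0.1723, 0.2083]
ee_rot: [0.0, 0.985, 0.174, 0.001]
contact_force: [0.3, -0.4, -2.1]
finger_gap: 0.621
gripper_force: 32.1
```

```bash
(python3 -m creep '[{"tx":0,"ty":0,"tz":-10,"wx":0,"wy":0,"wz":0,"gripper":0.3},{"tx":0,"ty":0,"tz":-5,"wx":0,"wy":0,"wz":0,"gripper":0.3},{"tx":0,"ty":0,"tz":-2,"wx":0,"wy":0,"wz":0,"gripper":0.3},{"tx":0,"ty":0,"tz":0,"wx":0,"wy":0,"wz":0,"gripper":0.3},{"tx":0,"ty":0,"tz":0,"wx":0,"wy":0,"wz":0,"gripper":0.3}]'; python3 -m creep '[{"tx":0,"ty":0,"tz":-1,"wx":0,"wy":0,"wz":0,"gripper":0.3},{"tx":0,"ty":0,"tz":0,"wx":0,"wy":0,"wz":0,"gripper":0.3}]'; python3 -m creep '[{"tx":0,"ty":0,"tz":-0.7,"wx":0,"wy":0,"wz":0,"gripper":0.3},{"tx":0,"ty":0,"tz":0,"wx":0,"wy":0,"wz":0,"gripper":0.3}]') | grep -E "tool|contact"
```

```text
tool_pos: [0.3984, -0.1722, 0.1906]
contact_force: [0.4, 1.0, -2.3]
tool_pos: [0.3984, -0.1722, 0.1895]
contact_force: [-0.1, 0.3, -1.6]
tool_pos: [0.3984, -0.1722, 0.1893]
contact_force: [-4.0, 1.6, 12.6]
```

Contact. Release, rise and go back; measure blue and green on the way.

```bash
python3 -m creep '[{"tx":0,"ty":0,"tz":0,"wx":0,"wy":0,"wz":0,"gripper":0.7},{"tx":0,"ty":0,"tz":0,"wx":0,"wy":0,"wz":0,"gripper":0.8},{"tx":0,"ty":0,"tz":0,"wx":0,"wy":0,"wz":0,"gripper":1},{"tx":0,"ty":0,"tz":5,"wx":0,"wy":0,"wz":0,"gripper":1},{"tx":0,"ty":0,"tz":30,"wx":0,"wy":0,"wz":0,"gripper":1}]'
python3 -m creep '[{"tx":0,"ty":0,"tz":40,"wx":0,"wy":0,"wz":0,"gripper":1},{"tx":0,"ty":20,"tz":40,"wx":0,"wy":0,"wz":0,"gripper":1},{"tx":10,"ty":45,"tz":10,"wx":0,"wy":0,"wz":0,"gripper":1},{"tx":10,"ty":45,"tz":0,"wx":0,"wy":0,"wz":0,"gripper":1},{"tx":10,"ty":45,"tz":0,"wx":0,"wy":0,"wz":0,"gripper":1}]'
python3 -m creep '[{"tx":10,"ty":45,"tz":0,"wx":0,"wy":0,"wz":0,"gripper":1},{"tx":10,"ty":45,"tz":0,"wx":0,"wy":0,"wz":0,"gripper":1},{"tx":10,"ty":45,"tz":0,"wx":0,"wy":0,"wz":0,"gripper":1},{"tx":10,"ty":0,"tz":0,"wx":0,"wy":0,"wz":0,"gripper":1},{"tx":0,"ty":0,"tz":0,"wx":0,"wy":0,"wz":0,"gripper":1}]'
python3 - <<'E'
from h import *
t=cams.get_image("top");k=cv2.getStructuringElement(2,(9,9))
for c,b,z in(("green",(362,234,404,276),.046),("blue",(170,195,235,260),.04)):
    m=cv2.morphologyEx(blobs(t,c,b,100,40),cv2.MORPH_OPEN,k);n,l,st,ce=cv2.connectedComponentsWithStats(m)
    for i in range(1,n):print(c,st[i],ce[i],ray("top",ce[i],z))
E
```

```text
t: 25.0
tool_pos: [0.398, -0.172, 0.2234]
ee_rot: [-0.001, 0.985, 0.173, -0.001]
contact_force: [-0.2, 0.5, 0.3]
finger_gap: 1.001
gripper_force: 0.0
t: 25.62
tool_pos: [0.4284, -0.0158, 0.3144]
ee_rot: [0.0, 0.985, 0.173, 0.0]
contact_force: [0.8, -0.4, 0.7]
finger_gap: 1.0
gripper_force: 0.0
t: 26.25
tool_pos: [0.4686, 0.1175, 0.3138]
ee_rot: [0.0, 0.985, 0.174, 0.0]
contact_force: [-0.1, -0.8, -0.3]
finger_gap: 1.001
gripper_force: 0.0
green [375 243  23  20 333] [385.81681682 252.04504505] [ 0.40101944 -0.17638484  0.046     ]
```

```bash
python3 - <<'E'
from h import *
s=cams.get_image("scene");m=blobs(s,"blue",(160,310,215,360));e,r=outer(m);print(e,r)
# lid: 66 mm dia, rows 28..40mm; left/right extremes lie on the silhouette: mid column
ys,xs=np.nonzero(m);print(ray("scene",((xs.min()+xs.max())/2,e[0][1]),.036),xs.min(),xs.max(),ys.min(),ys.max())
print(ray("top",(203.3,226.3),.04))
E
python3 -m creep '[{"tx":8,"ty":45,"tz":0,"wx":0,"wy":0,"wz":0,"gripper":1},{"tx":8.5,"ty":45,"tz":0,"wx":0,"wy":0,"wz":0,"gripper":1},{"tx":0,"ty":45,"tz":0,"wx":0,"wy":0,"wz":0,"gripper":1},{"tx":0,"ty":45,"tz":0,"wx":0,"wy":0,"wz":0,"gripper":1},{"tx":0,"ty":25,"tz":0,"wx":0,"wy":0,"wz":0,"gripper":1}]'
python3 -m creep '[{"tx":0,"ty":6,"tz":0,"wx":0,"wy":0,"wz":0,"gripper":1},{"tx":0,"ty":0,"tz":0,"wx":0,"wy":0,"wz":0,"gripper":1}]'
```

```text
((187.15383911132812, 330.06549072265625), (25.937259674072266, 32.374088287353516), 70.18589782714844) (172, 317, 31, 27)
[0.48338994 0.33624514 0.036     ] 172 202 317 343
[0.48523398 0.32911608 0.04      ]
t: 26.98
tool_pos: [0.4848, 0.3236, 0.3138]
ee_rot: [0.0, 0.985, 0.173, -0.0]
contact_force: [-0.2, -0.5, -0.3]
finger_gap: 0.995
gripper_force: 0.0
t: 27.22
tool_pos: [0.485, 0.3279, 0.3137]
ee_rot: [0.0, 0.985, 0.173, -0.0]
contact_force: [-0.4, -0.6, -0.9]
finger_gap: 0.997
gripper_force: 0.0
```

```bash
python3 -m creep '[{"tx":0,"ty":2.5,"tz":0,"wx":0,"wy":0,"wz":0,"gripper":1},{"tx":0,"ty":0,"tz":-30,"wx":0,"wy":0,"wz":0,"gripper":1},{"tx":0,"ty":0,"tz":-30,"wx":0,"wy":0,"wz":0,"gripper":1},{"tx":0,"ty":0,"tz":-15,"wx":0,"wy":0,"wz":0,"gripper":1},{"tx":0,"ty":0,"tz":0,"wx":0,"wy":0,"wz":0,"gripper":1}]'
python3 - <<'E'
from h import *
im=cams.get_image("scene")
cv2.imwrite("pics/scene6.png",cv2.resize(im[240:400,110:290],None,fx=4,fy=3.7,interpolation=2))
E
```

```text
t: 27.85
tool_pos: [0.4849, 0.3309, 0.2383]
ee_rot: [0.0, 0.985, 0.173, -0.001]
contact_force: [0.0, -0.2, 0.1]
finger_gap: 1.001
gripper_force: 0.0
```

View pics/scene6.png

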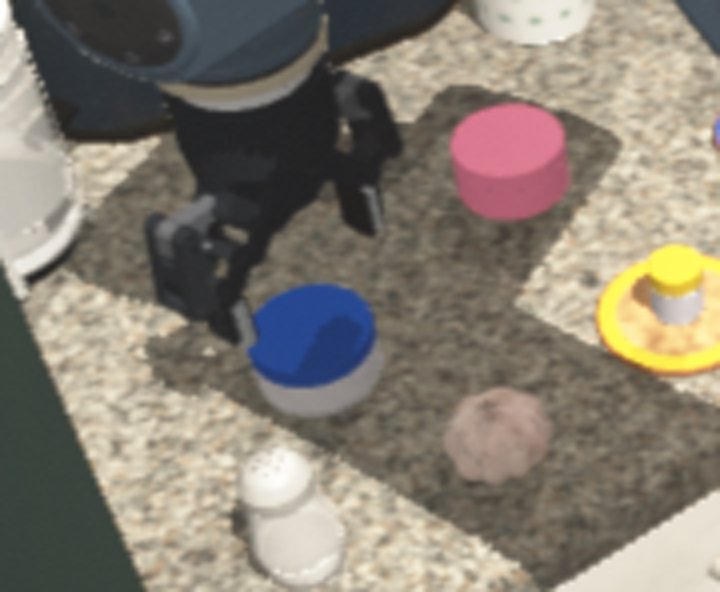

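The blue tin is at about (188,328) full-frame, between the open fingers, and the salt shaker is well clear. I continue down and grip.

```bash
python3 -c "
from h import *;print(ray('scene',(188,328),.04))"
python3 -m creep '[{"tx":0,"ty":0,"tz":-20,"wx":0,"wy":0,"wz":0,"gripper":1},{"tx":0,"ty":0,"tz":-12,"wx":0,"wy":0,"wz":0,"gripper":1},{"tx":0,"ty":0,"tz":-12,"wx":0,"wy":0,"wz":0,"gripper":1},{"tx":0,"ty":0,"tz":-10,"wx":0,"wy":0,"wz":0,"gripper":1},{"tx":0,"ty":0,"tz":0,"wx":0,"wy":0,"wz":0,"gripper":1}]'
python3 -m creep '[{"tx":0,"ty":0,"tz":0,"wx":0,"wy":0,"wz":0,"gripper":0.9},{"tx":0,"ty":0,"tz":0,"wx":0,"wy":0,"wz":0,"gripper":0.8},{"tx":0,"ty":0,"tz":0,"wx":0,"wy":0,"wz":0,"gripper":0.7},{"tx":0,"ty":0,"tz":0,"wx":0,"wy":0,"wz":0,"gripper":0.5},{"tx":0,"ty":0,"tz":0,"wx":0,"wy":0,"wz":0,"gripper":0.5}]' 40
```

```text
[0.48366616 0.33303987 0.04      ]
t: 28.52
tool_pos: [0.4847, 0.3313, 0.1839]
ee_rot: [0.0, 0.985, 0.174, -0.001]
contact_force: [-0.3, -0.2, 0.3]
finger_gap: 0.997
gripper_force: 0.0
t: 29.15
tool_pos: [0.485, 0.3316, 0.1857]
ee_rot: [-0.0, 0.985, 0.173, 0.001]
contact_force: [-2.1, 1.6, 6.4]
finger_gap: 0.758
gripper_force: 43.5
```

```bash
python3 -m creep '[{"tx":0,"ty":0,"tz":5,"wx":0,"wy":0,"wz":0,"gripper":0.5},{"tx":0,"ty":0,"tz":15,"wx":0,"wy":0,"wz":0,"gripper":0.5},{"tx":0,"ty":0,"tz":35,"wx":0,"wy":0,"wz":0,"gripper":0.5},{"tx":0,"ty":0,"tz":20,"wx":0,"wy":0,"wz":0,"gripper":0.5},{"tx":0,"ty":-20,"tz":5,"wx":0,"wy":0,"wz":0,"gripper":0.5}]'
python3 -m creep '[{"tx":0,"ty":-40,"tz":0,"wx":0,"wy":0,"wz":0,"gripper":0.5},{"tx":0,"ty":-45,"tz":0,"wx":0,"wy":0,"wz":0,"gripper":0.5},{"tx":0,"ty":-45,"tz":0,"wx":0,"wy":0,"wz":0,"gripper":0.5},{"tx":0,"ty":-45,"tz":0,"wx":0,"wy":0,"wz":0,"gripper":0.5},{"tx":0,"ty":-45,"tz":0,"wx":0,"wy":0,"wz":0,"gripper":0.5}]'
python3 -m creep '[{"tx":0,"ty":-40,"tz":0,"wx":0,"wy":0,"wz":0,"gripper":0.5},{"tx":0,"ty":-25,"tz":0,"wx":0,"wy":0,"wz":0,"gripper":0.5},{"tx":0,"ty":-8,"tz":0,"wx":0,"wy":0,"wz":0,"gripper":0.5},{"tx":0,"ty":0,"tz":0,"wx":0,"wy":0,"wz":0,"gripper":0.5}]'
```

```text
t: 29.78
tool_pos: [0.485, 0.3115, 0.2667]
ee_rot: [-0.0, 0.985, 0.174, 0.002]
contact_force: [0.5, 0.0, -3.6]
finger_gap: 0.756
gripper_force: 45.5
t: 30.4
tool_pos: [0.4841, 0.0891, 0.2646]
ee_rot: [0.0, 0.985, 0.173, -0.0]
contact_force: [0.3, -0.3, -3.1]
finger_gap: 0.755
gripper_force: 45.4
t: 30.9
tool_pos: [0.4846, 0.0181, 0.2647]
ee_rot: [-0.0, 0.985, 0.173, -0.0]
contact_force: [0.0, -0.5, -2.6]
finger_gap: 0.757
gripper_force: 45.4
```

```bash
(python3 -m creep '[{"tx":1.5,"ty":-1.5,"tz":0,"wx":0,"wy":0,"wz":0,"gripper":0.5},{"tx":0,"ty":0,"tz":-30,"wx":0,"wy":0,"wz":0,"gripper":0.5},{"tx":0,"ty":0,"tz":-25,"wx":0,"wy":0,"wz":0,"gripper":0.5},{"tx":0,"ty":0,"tz":-12,"wx":0,"wy":0,"wz":0,"gripper":0.5},{"tx":0,"ty":0,"tz":0,"wx":0,"wy":0,"wz":0,"gripper":0.5}]'
python3 -m creep '[{"tx":0,"ty":0,"tz":-3,"wx":0,"wy":0,"wz":0,"gripper":0.5},{"tx":0,"ty":0,"tz":-1,"wx":0,"wy":0,"wz":0,"gripper":0.5},{"tx":0,"ty":0,"tz":0,"wx":0,"wy":0,"wz":0,"gripper":0.5},{"tx":0,"ty":0,"tz":0,"wx":0,"wy":0,"wz":0,"gripper":0.5}]'
python3 -m creep '[{"tx":0,"ty":0,"tz":-1,"wx":0,"wy":0,"wz":0,"gripper":0.5},{"tx":0,"ty":0,"tz":0,"wx":0,"wy":0,"wz":0,"gripper":0.5}]') | grep -E "tool|contact"
```

```text
tool_pos: [0.4864, 0.0172, 0.1974]
contact_force: [-0.2, -0.2, -2.0]
tool_pos: [0.4864, 0.0168, 0.194]
contact_force: [-0.1, -1.0, -2.1]
tool_pos: [0.4864, 0.0168, 0.1927]
contact_force: [0.2, 0.1, -1.7]
```

```bash
(python3 -m creep '[{"tx":0,"ty":0,"tz":-1,"wx":0,"wy":0,"wz":0,"gripper":0.5},{"tx":0,"ty":0,"tz":0,"wx":0,"wy":0,"wz":0,"gripper":0.5}]'
python3 -m creep '[{"tx":0,"ty":0,"tz":-0.5,"wx":0,"wy":0,"wz":0,"gripper":0.5},{"tx":0,"ty":0,"tz":0,"wx":0,"wy":0,"wz":0,"gripper":0.5}]') | grep -E "tool|contact"
```

```text
tool_pos: [0.4864, 0.0168, 0.1918]
contact_force: [0.2, -0.7, -1.1]
tool_pos: [0.4864, 0.0168, 0.1917]
contact_force: [-2.8, -0.1, 7.6]
```

Contact. Release, rise, move aside and inspect everything.

```bash
python3 -m creep '[{"tx":0,"ty":0,"tz":0,"wx":0,"wy":0,"wz":0,"gripper":0.85},{"tx":0,"ty":0,"tz":0,"wx":0,"wy":0,"wz":0,"gripper":1},{"tx":0,"ty":0,"tz":0,"wx":0,"wy":0,"wz":0,"gripper":1},{"tx":0,"ty":0,"tz":5,"wx":0,"wy":0,"wz":0,"gripper":1},{"tx":0,"ty":0,"tz":30,"wx":0,"wy":0,"wz":0,"gripper":1}]'
python3 -m creep '[{"tx":0,"ty":0,"tz":40,"wx":0,"wy":0,"wz":0,"gripper":1},{"tx":0,"ty":20,"tz":40,"wx":0,"wy":0,"wz":0,"gripper":1},{"tx":0,"ty":45,"tz":10,"wx":0,"wy":0,"wz":0,"gripper":1},{"tx":0,"ty":45,"tz":0,"wx":0,"wy":0,"wz":0,"gripper":1},{"tx":0,"ty":45,"tz":0,"wx":0,"wy":0,"wz":0,"gripper":1}]'
python3 -m creep '[{"tx":0,"ty":45,"tz":0,"wx":0,"wy":0,"wz":0,"gripper":1},{"tx":0,"ty":45,"tz":0,"wx":0,"wy":0,"wz":0,"gripper":1},{"tx":0,"ty":45,"tz":0,"wx":0,"wy":0,"wz":0,"gripper":1},{"tx":0,"ty":0,"tz":0,"wx":0,"wy":0,"wz":0,"gripper":1},{"tx":0,"ty":0,"tz":0,"wx":0,"wy":0,"wz":0,"gripper":1}]'
python3 - <<'E'
from h import *
t=cams.get_image("top");cv2.imwrite("pics/top7.png",cv2.resize(t[180:290,240:500],None,fx=3,fy=3,interpolation=2))
C=dict(yellow=(.4015,.1588),blue=(.4864,.0165),green=(.3987,-.1723),red=(.507,-.3446))
B=dict(yellow=(245,235,290,280),blue=(295,205,336,245),green=(362,234,404,276),red=(420,194,464,236))
for c in C:
    k=cv2.getStructuringElement(2,(11,11) if c in("blue","green") else (9,9))
    m=cv2.morphologyEx(blobs(t,c,B[c],100,40),cv2.MORPH_OPEN,k);n,l,st,ce=cv2.connectedComponentsWithStats(m)
    for i in range(1,n):
        u=st[i,:2]+(st[i,2:4]-1)/2;print(c,st[i],(1000*(ray("top",ce[i],.046)[:2]-C[c])).round(1))
E
```

```text
t: 33.4
tool_pos: [0.486, 0.0169, 0.2258]
ee_rot: [-0.0, 0.985, 0.173, -0.001]
contact_force: [-1.1, -0.0, 0.1]
finger_gap: 0.998
gripper_force: 0.0
t: 34.02
tool_pos: [0.4862, 0.1732, 0.3169]
ee_rot: [-0.0, 0.985, 0.173, 0.0]
contact_force: [1.0, 0.1, 0.4]
finger_gap: 1.005
gripper_force: 0.0
t: 34.65
tool_pos: [0.4862, 0.3065, 0.3162]
ee_rot: [0.0, 0.985, 0.174, -0.0]
contact_force: [0.8, 0.6, -0.0]
finger_gap: 1.0
gripper_force: 0.0
yellow [260 249  11  11  94] [ 1.5 -1.5]
green [376 243  21  20 320] [ 2.  -3.7]
red [438 206  15  15 170] [-0.5  0.1]
```

View pics/top7.png

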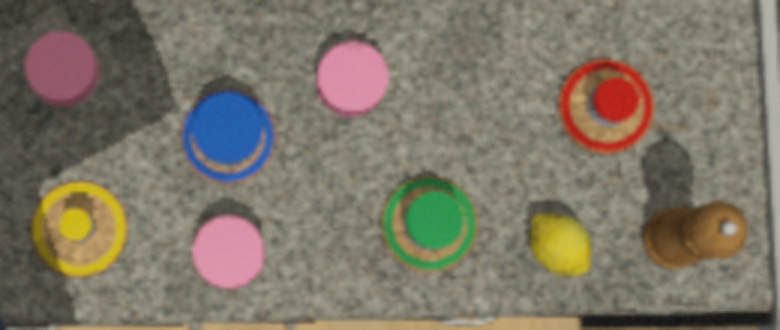

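All four tins stand on their coasters, and the mill is still in place. The blue lid centre is at about (315.7,222.3); I'll check that number (plus a mask with a wider hue) and that the shaker has not moved, then hand in.

Run:
```python
from h import *
print("by eye",(1000*(ray("top",(315.7,222.3),.046)[:2]-(.4864,.0165))).round(1))
HUE["blue"]=(98,128);t=cams.get_image("top");m=cv2.morphologyEx(blobs(t,"blue",(295,200,336,245),100,40),cv2.MORPH_OPEN,cv2.getStructuringElement(2,(13,13)))
n,l,st,ce=cv2.connectedComponentsWithStats(m)
for i in range(1,n):print(st[i],ce[i],(1000*(ray("top",ce[i],.046)[:2]-(.4864,.0165))).round(1))
a=cv2.imread("pics/scene0.png")[362:395,168:200];s=cams.get_image("scene")
r=cv2.matchTemplate(s[350:410,150:220],a,cv2.TM_CCOEFF_NORMED);print("salt",cv2.minMaxLoc(r)[1::2],"was (18,12)")
o=env.observe();print(o["t"],o["contact_force"],o["finger_gap"])
```

```text
by eye [ 1.9 -1.3]
[302 210  27  25 478] [315.17782427 221.34518828] [4.6 0.1]
salt (0.9824894070625305, (18, 12)) was (18,12)
34.8 [-0.5073866  -0.81767189  0.04819632] 1.0058126346557978
```

```bash
python3 -c "
from station import env;print(env.finish_job())"
```

```text
the job is handed in; nothing more can be done
None
```

I unstacked the four tins and stood each one upright on the coaster matching its lid, within about 5 mm of centre by the last camera check. The mill and salt shaker are still in place, the gripper is open and clear, and I handed the job in at about 35 s; the hand-in returned no verdict.

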